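# Seat the cartridge drawer and gauge the press gap

## Robot

A 7-joint arm with a two-finger parallel gripper is mounted at the origin on the work surface. World frame = base frame: x ahead of the robot, y to its left, z up, the work surface at z = 0. Lengths are in m, angles in degrees, forces in N, time in s.
With the tool pointing down it reaches from about 0.425 to 0.875 m from the base axis. Payload 4.7 kg.
Tool frame: the origin (TCP) lies on the mounting face of the last link; the fingertips stand 173 mm ahead of it and the grasp point (between the pads) lies 155 mm ahead of it (bot.tcp_to_tips is the distance from the TCP to the fingertips, in m); z points along the fingers, y is the line along which they close (so a half turn about z gives the same grasp; the last joint's range is limited). The gripper opens to 85 mm and grips with 20 to 120 N. Pads are 22 mm wide; open, the fingers measure 114 mm over their backs; the gripper's body (76 mm by 85 mm) begins 54 mm behind the grasp point. The pads swing forward as they close: fully open they stand 13 mm farther back than shut.
Start: joints at [-67.718, 18.392, -4.016, 83.108, 1.295, 78.541, -3.26], TCP at [0.238, 0.605, 0.405] pointing down, gripper open.
Joint ranges: [-163.93, 163.93], [-17.29, 119.83], [-79.2, 71.16], [3.27, 140.29], [-89.18, 269.18], [5.43, 117.66], [-154.24, 154.24]. Speed limits (degrees/s): [147.25, 147.25, 180, 180, 180, 180, 180].

## Interface

Orientations are given as a 3x3 rotation matrix whose columns are the frame's x, y, z axes.
In Python, from station import bot gives the robot as it stands. The module is installed in compiled form; this text tells all that it offers. Calls block until the motion is done:
- bot.goto(position, orientation): joint-space move of the TCP to a pose.
- bot.move_l(position, rotation=None, vel=0.15): straight line of the TCP; rotation=None keeps the orientation; vel is the mean speed in m/s.
- bot.goto_joints(angles): joint-space move.
- bot.gripper_to(opening, strength=None): opening from 0.0 (shut) to 1.0 (fully open); strength is the grip in N (None keeps the last); returns when the fingers have stopped.
- bot.sleep(seconds).
- bot.solve_ik(position, orientation): joint angles nearest the present ones, or None.
- bot.get_image(name): name is "side" or "top"; returns (picture, depth): 480x640x3 uint8, blue, green, red; 480x640 float32, m along the optical axis (not along the pixel's ray), 0 where there is no reading.
- bot.calibration(name): a dict with "camera_matrix" (3x3 intrinsics, pixels), "dist" ([k1, k2, p1, p2, k3] as OpenCV has them; the pictures are not rectified), "world_to_cam" (4x4, takes a point from world to camera coordinates). Camera axes: x right, y up, looking along -z (the intrinsics and any distortion apply to the point x, -y, -z); pixel columns grow to the right and rows downward; lengths in m; the calibration is good to about 2 mm. A picture is of the moment at which its call begins. calibration takes no time and is no camera call.
A pose or a line that the arm cannot do raises bot.PlanningError and nothing moves.
- bot.hand_in(): hands the job in; it is judged then, once.
Readings, each from a call of its own:
- bot.get_t(): time.
- bot.get_joint_positions(): joint angles.
- bot.get_joint_vel(): joint speeds.
- bot.get_joint_torque(): joint torques, N m.
- bot.get_position(): TCP position.
- bot.get_tcp_rot(): TCP orientation.
- bot.get_wrist_force(): force on the tool from outside, world axes, zero at the start.
- bot.get_wrist_torque(): the same for the moment, N m.
- bot.get_gripper_width(): opening from 0.0 (shut) to 1.0 (fully open).
- bot.get_grasp_force(): force on a finger pad.
Only numpy, scipy, OpenCV 4.12 (cv2) and the standard library are available. Lean on these libraries where they do the work, as an engineer would, in place of code of your own. Each camera call takes 0.05 s, during which the arm holds its last target. There are 200 camera calls.

## Task

First push the frame press's open cartridge drawer fully home. Then pick up the blue-handled gap gauge and slide its blade gently, level and straight, into the gap between the orange pad and the steel anvil until it drags snugly and the pad's front edge lies over the red band on the blade. Finish still holding the gauge there by its grip, without letting go, and leave the other things on the bench where they are.

Things in the scene. Friction and masses are not known exactly. Their poses are not given: they have to be found in the camera images.
- press: green benchtop picture-frame corner press, immovable. Origin on the table under the centre of its base (300 along x, 200 along y, 85 mm high). Its front faces its own -x, roughly the robot's left (+y); the gap for the blade is there, between steel anvil and orange pad. At the back a column 245 mm high; its head arm (55 mm wide, z 190 to 240) reaches x = -115 mm above the pad.
- mouth (a point): middle of the front edge of the anvil in plan, at the height of the anvil's flat top (105 mm above the table, 150 mm in front of the press's origin); axes as the press: the blade goes in along +x, level, blade underside at this height. The pad's front edge lies in the same upright plane.
- anvil: fixed steel lower plate, flat top 105 mm above the table, 70 mm wide; its first 12 mm slope up by 5 mm as a lead-in. Origin and axes are those of the press.
- pad: orange upper plate 60 mm wide on a sprung stem, pressing down with about 4 N; can rise 20 mm. At rest its flat underside is 1 mm above the anvil's top. Its first 12 mm slope up to the front edge: the mouth is 12 mm high there (z 100 to 112 mm), 1 mm further in. The blade lifts it 2 mm and drags with 5 to 10 N. Flat part ends 100 mm behind the front edge. Origin on the press's upright axis.
- drawer (a joint): cartridge drawer below the mouth in the press's front; opening in m: 0 fully home against its stop, up to 0.09 out towards the press's -x. Plain sliding friction of about 3 N, no spring, stays where it is left.
- drawer_pull (a point): centre of the flat outer face of the drawer's black block pull (80 mm wide, 35 mm tall, 35 to 70 mm above the table, standing 30 mm off the grey drawer front); axes as the press, and home lies along +x. With the drawer home it is 195 mm in front of the press's origin.
- gauge: gap gauge lying on the table: blue grip block 70 (x) x 18 (y) x 40 mm (z); steel blade 16 mm wide, 3 mm thick, sticks out 110 mm beyond the block to its +x, flush with the block's underside. Origin at the centre of the block's underside. Red band on the blade from 35 to 55 mm behind its tip. About 120 g, balance point 15 mm ahead of the origin.
- gauge_tip (a point): middle of the end of the blade, 145 mm ahead of the gauge's origin, half way through its thickness; axes as the gauge
- mallet: round carver's mallet of brown wood standing on its head, 70 mm across, 180 mm tall; origin at the centre of its underside
- glue_jar: white jar with red lid, 72 mm across, 100 mm tall; origin at the centre of its underside
- wax_tin: low brass-coloured tin with a white top, 68 mm across, 50 mm tall; origin at the centre of its underside
- gouge_a: carving gouge lying on the table, wooden handle 110 x 22 x 22 mm towards -x of its frame and steel towards +x, 213 mm long in all; origin at table height under the joint of handle and steel
- gouge_b: a second carving gouge like gouge_a with a narrower edge
- offcut: offcut of dark and gilt moulding, 130 x 50 x 34 mm; origin at the centre of its underside
- carton: cardboard box of nail cartridges, 90 x 60 x 35 mm; origin at the centre of its underside
Things that resemble listed ones, but are neither listed nor needed, are in the scene too. What is shaped like the gauge but brown or pink is not meant.

How it is judged (in metres and radians):
On the way, in this order (a step that is already met when the one before it is completed fails the run):
1. the drawer is home (within 4 mm) while the gauge still lies on the table (value of joint drawer below 0.004 m and height (world z) of gauge below 0.02 m), for 0.2 s.
2. the gauge is lifted in the gripper, clear of the press (height (world z) of gauge above 0.05 m and contact force between the fingers and gauge above 2 N and contact force between gauge and press below 0.1 N), for 0.2 s.
At the end, for the whole second after the job is handed in: Drawer within 4 mm of home; blade tip 33 to 57 mm past the pad's front edge, within 20 mm of the middle, in line within 0.2 rad, level within 0.15 rad; pad and anvil each press it with over 1.5 N; fingers grip it with over 2 N; gauge over 90 mm above the table, slower than 10 mm/s (value of joint drawer below 0.004 m and x of gauge_tip in the frame of mouth between 0.033 and 0.057 m and y of gauge_tip in the frame of mouth between -0.02 and 0.02 m and angle between the x axis of gauge and the x axis of press, either way round below 0.2 rad and angle between gauge's own z axis and vertical below 0.15 rad and contact force between gauge and pad above 1.5 N and contact force between gauge and anvil above 1.5 N and contact force between the fingers and gauge above 2 N and height (world z) of gauge above 0.09 m and linear speed of gauge below 0.01 m/s); the arm keeps its last pose, push and grip.
It fails at once if the gauge is rammed against the press with more than 40 N (contact force between gauge and press above 40 N).
It fails at once if another loose thing on the bench is moved more than 30 mm (distance of any of mallet, glue_jar, wax_tin, gouge_a, gouge_b, offcut, carton from where it was at the start of the episode above 0.03 m).
It also fails if it takes over 64 s, if anything falls off the work surface, if the arm or the gripper's body presses on something with over 40 N, if the wrist force passes 120 N, or if a joint passes its speed limit or range.

## Working session

There is one attempt and no reset: what is moved stays moved. The work goes in short steps, each a Python script; the robot and the scene stay as the last script left them, time stands still between calls to the robot, and variables do not carry over. Pictures are saved under pics/ and viewed, at most 10 in all, crops included, and the job is handed in when it is done.

```bash
mkdir -p pics; ls; cat > h.py <<'E'
import numpy as np, cv2
from station import bot
def pts(name, depth=None, img=None):
    c=bot.calibration(name); K=np.array(c["camera_matrix"],float); D=np.array(c["dist"],float); T=np.array(c["world_to_cam"],float)
    return K,D,T
def rays(name,uv):
    K,D,T=pts(name)
    n=cv2.undistortPoints(np.array(uv,float).reshape(-1,1,2),K,D).reshape(-1,2)
    d=np.c_[n[:,0],-n[:,1],-np.ones(len(n))]@T[:3,:3]   # R^T d
    o=-T[:3,:3].T@T[:3,3]
    return o,d
def onplane(name,uv,z):
    o,d=rays(name,uv); return o+d*((z-o[2])/d[:,2])[:,None]
def cloud(name,depth):
    v,u=np.mgrid[:480,:640]; o,d=rays(name,np.c_[u.ravel(),v.ravel()])
    return (o+d*depth.ravel()[:,None]).reshape(480,640,3)
E
python3 - <<'E'
from h import *
for n in("top","side"):
    im,d=bot.get_image(n); cv2.imwrite(f"pics/{n}0.png",im); np.savez(f"{n}0.npz",im=im,d=d)
    o,_=rays(n,[[320,240]]);print(n,o,onplane(n,[[320,240],[0,0],[639,0],[0,479],[639,479]],0).round(3).tolist(),(d>0).mean())
print(bot.get_t(),bot.get_tcp_rot())
E
```

```text
pics
top [0.32908226 0.14112116 1.63271494] [[0.456, 0.165, 0.0], [1.193, 1.156, 0.0], [1.201, -0.811, 0.0], [-0.233, 1.075, 0.0], [-0.222, -0.748, 0.0]] 0.9959602864583333
side [ 1.11351235 -0.47048956  0.95089298] [[0.428, 0.176, 0.0], [-2.912, 0.239, 0.0], [0.318, 3.204, -0.0], [0.459, -0.75, 0.0], [1.345, 0.159, -0.0]] 0.9959928385416666
0.1 [[-9.30599416e-01  3.66038795e-01 -5.71712296e-04]
 [ 3.66039229e-01  9.30597839e-01 -1.71580135e-03]
 [-9.60156315e-05 -1.80599286e-03 -9.99998365e-01]]
```

View pics/top0.png

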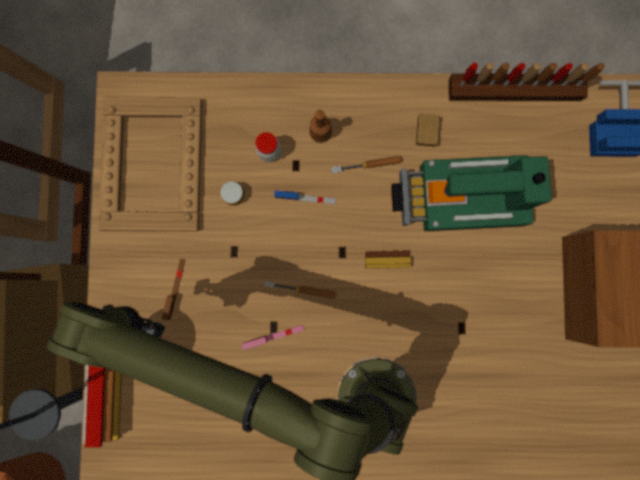

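View pics/side0.png

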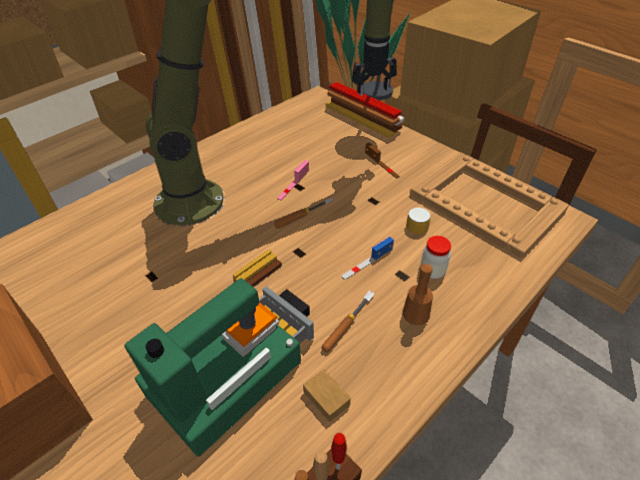

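The top view shows the blue gauge with its grip at (286,195) and its blade running right to (335,201). The drawer pull is at (397,197) in front of the green press, and the orange pad is at (446,192).

Things that could be taken for the gauge: pink at (258,342), brown at (169,303), blue at (286,195). I choose blue. Next I'll measure and crop.

```bash
python3 - <<'E'
from h import *
C={}
for n in("top","side"):
    z=np.load(f"{n}0.npz"); im,d=z["im"],z["d"]; P=cloud(n,d); hsv=cv2.cvtColor(im,cv2.COLOR_BGR2HSV)
    C[n]=(im,d,P,hsv)
def rect(p):
    r=cv2.minAreaRect(p[:,:2].astype(np.float32)*1000); b=cv2.boxPoints(r).round(0); return [np.round(r[0],1).tolist(),np.round(r[1],1).tolist(),round(r[2],1)],b.tolist()
for n in C:
    im,d,P,h=C[n]; H,S,V=h[...,0],h[...,1],h[...,2]; win=np.zeros(H.shape,bool)
    if n=="top": win[90:260,210:570]=1
    else: win[180:450,120:460]=1
    Z=P[...,2]
    for nm,m in dict(blue=(H>105)&(H<125)&(S>140)&(V>60), bluetop=(H>105)&(H<125)&(S>140)&(abs(Z-.04)<.006),
       pad=(H>8)&(H<20)&(S>200)&(V>150)&(Z>.1), base85=(H>65)&(H<90)&(S>100)&(abs(Z-.085)<.006),
       head=(H>65)&(H<90)&(S>100)&(abs(Z-.24)<.008), pull=(V<45)&(abs(Z-.07)<.006), band=((H<8)|(H>172))&(S>130)&(V>90)&(abs(Z)<.012)).items():
        p=P[m&win]
        if len(p)<8: print(n,nm,len(p)); continue
        print(n,nm,len(p),"zmed %.4f"%np.median(p[:,2]),*rect(p))
im=C["top"][0]; a=cv2.resize(im[160:240,260:460],None,fx=4,fy=4,interpolation=cv2.INTER_CUBIC)
cv2.imwrite("pics/crop1.png",a)
E
```

```text
top blue 108 zmed 0.0384 [[586.0, 264.3], [64.9, 15.8], 84.8] [[575.0, 233.0], [591.0, 231.0], [597.0, 296.0], [581.0, 297.0]]
top bluetop 99 zmed 0.0384 [[586.0, 264.3], [64.9, 15.8], 84.8] [[575.0, 233.0], [591.0, 231.0], [597.0, 296.0], [581.0, 297.0]]
top pad 314 zmed 0.1186 [[482.3, -24.6], [83.7, 443.6], 32.1] [[329.0, 141.0], [565.0, -235.0], [636.0, -190.0], [400.0, 186.0]]
top base85 2258 zmed 0.0838 [[587.1, -280.7], [194.6, 295.5], 3.4] [[481.0, -139.0], [499.0, -434.0], [693.0, -422.0], [675.0, -127.0]]
top head 2455 zmed 0.2401 [[591.4, -293.8], [119.6, 251.7], 1.9] [[527.0, -170.0], [536.0, -422.0], [655.0, -418.0], [647.0, -166.0]]
top pull 224 zmed 0.0689 [[540.8, -77.4], [155.8, 54.3], 29.1] [[460.0, -92.0], [486.0, -139.0], [622.0, -63.0], [596.0, -16.0]]
top band 27 zmed 0.0032 [[669.7, 258.9], [277.7, 18.0], 44.8] [[565.0, 167.0], [577.0, 155.0], [775.0, 350.0], [762.0, 363.0]]
side blue 223 zmed 0.0347 [[831.5, -97.5], [50.6, 933.9], 34.0] [[549.0, 275.0], [1072.0, -499.0], [1114.0, -470.0], [591.0, 304.0]]
side bluetop 118 zmed 0.0381 [[589.8, 261.9], [70.4, 20.7], 84.9] [[576.0, 228.0], [597.0, 226.0], [603.0, 296.0], [583.0, 298.0]]
side pad 429 zmed 0.1193 [[816.8, -336.8], [106.8, 642.1], 56.3] [[520.0, -203.0], [1054.0, -559.0], [1114.0, -470.0], [579.0, -114.0]]
side base85 4408 zmed 0.0842 [[596.0, -285.7], [196.5, 298.4], 2.5] [[491.0, -141.0], [504.0, -439.0], [701.0, -430.0], [688.0, -132.0]]
side head 4160 zmed 0.2408 [[590.0, -300.2], [118.8, 255.3], 6.1] [[517.0, -180.0], [545.0, -433.0], [663.0, -421.0], [636.0, -167.0]]
side pull 297 zmed 0.0689 [[354.4, -69.1], [164.9, 723.6], 76.7] [[-17.0, -66.0], [688.0, -233.0], [725.0, -72.0], [21.0, 94.0]]
side band 60 zmed 0.0014 [[466.3, 243.7], [540.4, 243.8], 19.6] [[171.0, 268.0], [253.0, 38.0], [762.0, 220.0], [680.0, 449.0]]
```

View pics/crop1.png

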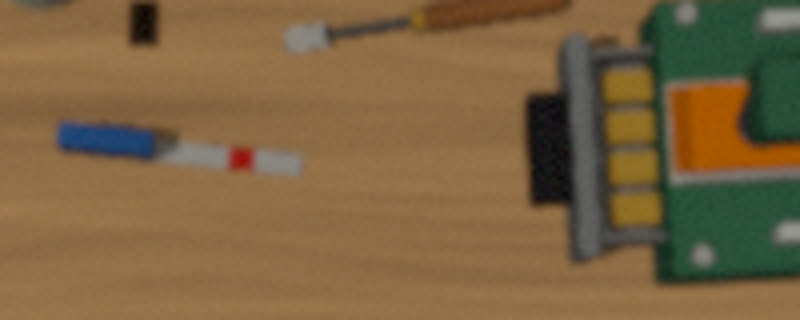

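The crop shows the blue grip spanning crop pixels (58–155, 138), the blade ending at (301,163) and the red band at (242,158). The drawer pull's outer face is at x≈528, y 95–203. The pad's front edge is at x≈673, y 85–172.

```bash
python3 - <<'E'
from h import *
f=lambda u,v:[260+(u-1.5)/4,160+(v-1.5)/4]
print("tip",onplane("top",[f(301,163),f(242,158)],.003).round(4).tolist())
print("padfront",onplane("top",[f(671,87),f(674,175)],.119).round(4).tolist())
print("pull",onplane("top",[f(528,95),f(531,203)],.07).round(4).tolist())
print("basefront",onplane("top",[f(656,5),f(658,280)],.085).round(4).tolist())
z=np.load("side0.npz");im,d=z["im"],z["d"];h=cv2.cvtColor(im,cv2.COLOR_BGR2HSV);P=cloud("side",d)
H,S,V=h[...,0],h[...,1],h[...,2]
def R(m,zz):
    n,l,st,_=cv2.connectedComponentsWithStats(m.astype(np.uint8)); k=1+np.argmax(st[1:,4]); v,u=np.where(l==k)
    p=onplane("side",np.c_[u,v],zz)[:,:2]*1000; r=cv2.minAreaRect(p.astype(np.float32)); print(np.round(r[0],1),np.round(r[1],1),round(r[2],1),cv2.boxPoints(r).round().tolist(),len(v))
w=np.zeros(H.shape,bool);w[280:330,270:320]=1
R(w&(V<60)&(abs(P[...,2]-.07)<.005),.07)
w=np.zeros(H.shape,bool);w[290:360,215:285]=1
m=w&(H>8)&(H<20)&(S>200)&(V>120)&(P[...,2]>.11);R(m,np.median(P[m][:,2])); print(np.percentile(P[m][:,2],[5,50,95]))
q=cv2.resize(im[220:380,200:420],None,fx=3.6,fy=3.6,interpolation=cv2.INTER_CUBIC);cv2.imwrite("pics/crop2.png",q)
# blade line in side
print("start wrist",bot.get_wrist_force())
E
```

```text
tip [[0.5743, 0.1214, 0.003], [0.5779, 0.1653, 0.003]]
padfront [[0.6113, -0.1334, 0.119], [0.5498, -0.1348, 0.119]]
pull [[0.6141, -0.04, 0.07], [0.5363, -0.0417, 0.07]]
basefront [[0.6766, -0.1295, 0.085], [0.4802, -0.1289, 0.085]]
[581.8 -58.2] [78.8 23.8] 3.3 [[542.0, -49.0], [543.0, -72.0], [622.0, -68.0], [621.0, -44.0]] 259
[ 592.1 -187.3] [ 58.4 100.1] 3.7 [[560.0, -139.0], [566.0, -239.0], [625.0, -235.0], [618.0, -135.0]] 741
[0.1138649  0.11915394 0.12201244]
start wrist [0.44065898 0.48613491 0.23826324]
```

View pics/crop2.png

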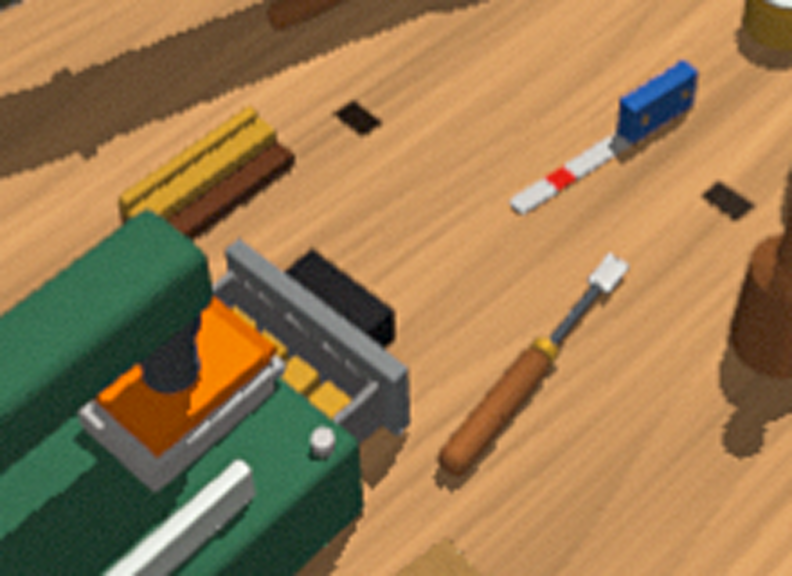

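The side view confirms the blue gauge, with its grip at crop (658,100) and its red band at (560,178). It also shows the drawer partly open at (320,330) and no obstacle along the push line. Next I'll push the drawer.

```bash
cat >> h.py <<'E'
px=np.array([.06,-.998,0]);px/=np.linalg.norm(px)
gx=np.array([-.085,-.996,0]);gx/=np.linalg.norm(gx)
def rot(ax,s=1):  # tool down, fingers closing across ax, tool x = -s*ax
    x=-s*ax; z=np.array([0,0,-1.]); return np.c_[x,np.cross(z,x),z]
mouth=np.array([.585,-.1355,.105]); pull=np.array([.5785,-.044,.05]); gpos=np.array([.588,.263,0])
E
python3 - <<'E'
from h import *
for s in(1,-1):
    for nm,p,a in(("push",pull-px*.06+[0,0,.171],px),("home",mouth-px*.056+[0,0,.116],px),("g",gpos+[0,0,.18],gx),("ins",mouth-px*.1+[0,0,.18],px)):
        q=bot.solve_ik(p,rot(a,s)); print(s,nm,None if q is None else np.round(q,0))
E
```

```text
1 push [-30.  20.  31. 106. -12.  57.   9.]
1 home [-30.  24.  42. 105. -19.  58.  24.]
1 g [-43.  30.  21.  97. -12.  55. -22.]
1 ins [-30.  17.  36. 103. -11.  64.  14.]
-1 push [ 49.  37. -68. 104.  37.  66. 152.]
-1 home [ -43.   32.   61.  105.  -32.   62. -146.]
-1 g [-25.  29.  -2.  96.   1.  55. 148.]
-1 ins [ -54.   30.   70.  103.  -30.   68. -151.]
```

```bash
python3 - <<'E'
from h import *
R=rot(px,1)
bot.gripper_to(0.0)
a=pull-px*.05; 
bot.goto(np.r_[a[:2],.33],R); bot.move_l(np.r_[a[:2],.221],vel=.15)
f0=np.array(bot.get_wrist_force()); print("f0",f0.round(2),bot.get_t())
p=np.array(bot.get_position()); s0=(p-mouth)@px
n=0; hit=0
while n<70:
    n+=1
    step=.004 if (p-mouth)@px<-.070 else .002
    p=p+px*step
    bot.move_l(p,vel=.04)
    f=-(np.array(bot.get_wrist_force())-f0)@px; s=(np.array(bot.get_position())-mouth)@px
    if n%3==0 or f>8: print(round(s*1000,1),round(f,2))
    if f>14 or s>-.044: break
print(bot.get_t())
bot.sleep(.3); print(-(np.array(bot.get_wrist_force())-f0)@px, bot.get_position())
im,d=bot.get_image("side"); cv2.imwrite("pics/s1.png",im)
E
```

```text
f0 [-0.06  0.2  -0.43] 4.2
-129.2 0.31
-117.2 -0.81
-105.3 -0.84
-93.1 0.96
-81.1 0.37
-69.1 1.81
-63.4 1.7
-57.4 0.94
-56.0 11.19
-55.5 14.65
11.2083
13.942080747608827 [ 0.58153356 -0.0800552   0.22184576]
```

The drawer met its stop within 1 mm of where I predicted, with 14 N on it. I'll retract, fetch the gauge and look.

```bash
python3 - <<'E'
from h import *
p=np.array(bot.get_position()); p=p-px*.03; bot.move_l(p,vel=.15); p[2]=.34; bot.move_l(p,vel=.3)
R=rot(gx,1); g=gpos+gx*.003
bot.gripper_to(.7,60)
bot.goto(np.r_[g[:2],.30],R); bot.move_l(np.r_[g[:2],.18],vel=.12)
bot.gripper_to(0,60); print(bot.get_t(),bot.get_gripper_width(),bot.get_grasp_force(),bot.get_position())
p=np.array(bot.get_position())
bot.move_l(p+[0,0,.12],vel=.12); bot.sleep(.3)
print(bot.get_t(),bot.get_gripper_width(),bot.get_grasp_force(),bot.get_wrist_force())
# above & in front of the mouth, aligned: tip 60 mm before the mouth
z=p[2]+.105+.0
t=mouth-px*(.145-.003+.06)
bot.goto(np.r_[t[:2],z+.06],rot(px,1)); bot.move_l(np.r_[t[:2],z],vel=.1); bot.sleep(.2)
print(bot.get_t(),bot.get_position(),z)
for n in("top","side"):
    im,d=bot.get_image(n); np.savez(n+"1.npz",im=im,d=d); 
    c=im[130:270,270:470] if n=="top" else im[190:350,220:420]
    cv2.imwrite(f"pics/{n}2.png",cv2.resize(c,None,fx=4 if n=="top" else 3.7,fy=4 if n=="top" else 3.7,interpolation=cv2.INTER_CUBIC))
E
```

```text
15.8833 0.19964745008900206 59.901965260505676 [0.5880107  0.26018296 0.18069389]
17.3417 0.20009942126962 59.48771953582764 [-0.3975555  -0.30232847 -0.93459817]
19.1083 [0.57321569 0.06613977 0.28652932] 0.28569389001210127
```

View pics/top2.png

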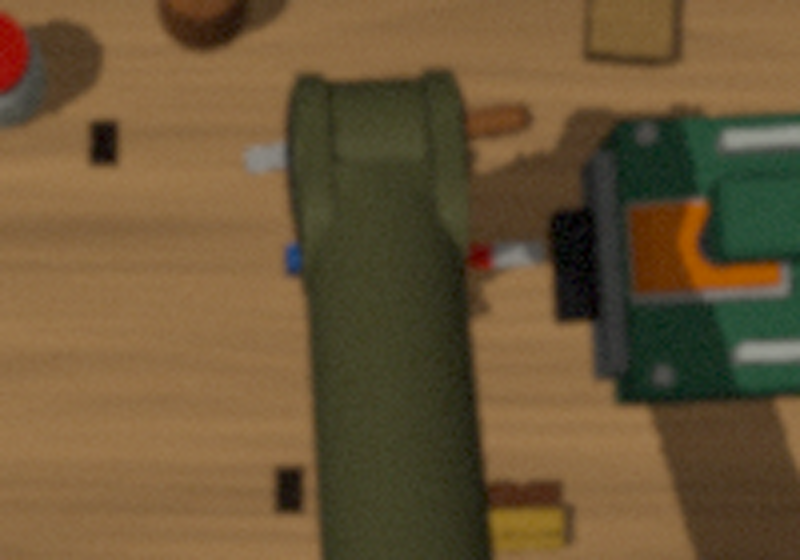

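View pics/side2.png

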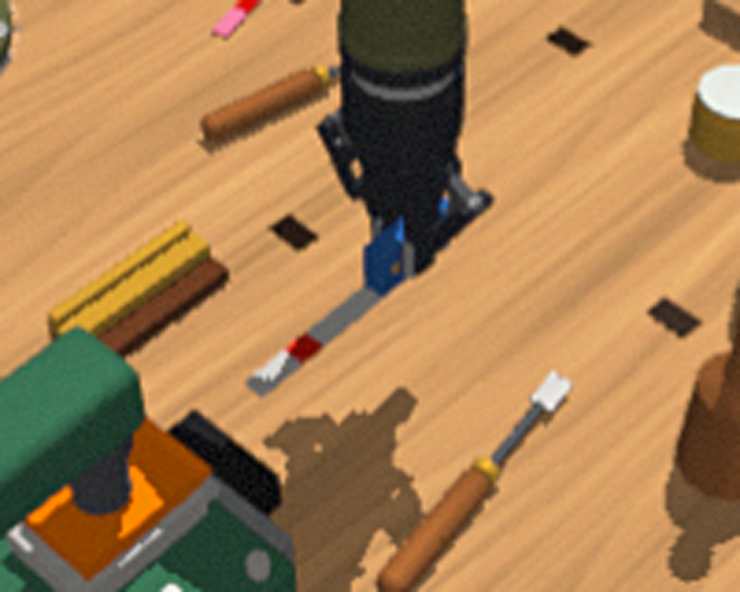

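Both views show the drawer home and the gauge held level. In the top crop the tip is at (545,252), in line with the pad's front-edge centre at (629,251) and about 58 mm in front of it. I'll check the blade height from depth, then insert slowly while watching the force.

```bash
python3 - <<'E'
from h import *
z=np.load("side1.npz"); P=cloud("side",z["d"])
for u,v in((265,375),(285,362),(303,347),(335,320),(360,300)):
    a,b=220+u/3.7,190+v/3.7; q=P[int(b)-1:int(b)+2,int(a)-1:int(a)+2].reshape(-1,3); print(np.median(q,0).round(4), round((np.median(q,0)-mouth)@px,4))
f0=np.array(bot.get_wrist_force()); p=np.array(bot.get_position()); p[2]=.2857
F=[]
for i in range(60):
    d=(p-mouth)@px+.142
    st=.006 if d<-.012 else .003
    if d>.0445: break
    p=p+px*min(st,.045-d); bot.move_l(p,vel=.04)
    f=np.array(bot.get_wrist_force())-f0; q=np.array(bot.get_position())
    print(round(d*1000+st*1000,1),"act",round(((q-mouth)@px+.142)*1000,1),round(q[2]*1000,1),"drag",round(-f@px,2),"lat",round(f[0],2),"z",round(f[2],2))
    if np.linalg.norm(f)>18: print("STOP");break
print(bot.get_t(),bot.get_gripper_width(),bot.get_grasp_force())
E
```

```text
[ 0.5767 -0.0617  0.1064] -0.0742
[ 0.5777 -0.043   0.1066] -0.0928
[ 0.5766 -0.0289  0.1074] -0.1069
[0.5758 0.0008 0.1074] -0.1366
[0.5765 0.0237 0.1083] -0.1594
-54.0 act -53.3 285.8 drag 0.32 lat 0.08 z 0.19
-48.0 act -47.5 285.7 drag 0.46 lat -0.44 z 0.46
-42.0 act -41.5 285.7 drag -0.46 lat 0.21 z 1.2
-36.0 act -35.5 285.7 drag -0.67 lat -0.14 z -0.52
-30.0 act -29.5 285.7 drag -0.23 lat -0.28 z 0.79
-24.0 act -23.5 285.7 drag 0.3 lat -0.41 z 0.42
-18.0 act -17.5 285.7 drag 0.22 lat -0.18 z 0.79
-12.0 act -11.5 285.7 drag 0.6 lat 0.69 z -0.16
-9.0 act -8.7 285.7 drag -0.69 lat 0.48 z 0.05
-6.0 act -5.7 285.7 drag -0.19 lat 0.25 z -0.37
-3.0 act -2.7 285.7 drag 0.29 lat -0.75 z -0.6
0.0 act 0.3 285.7 drag 0.06 lat -0.03 z -0.49
3.0 act 3.3 285.7 drag -0.78 lat 0.77 z -0.44
6.0 act 6.3 285.7 drag -0.05 lat -0.12 z 0.59
9.0 act 9.2 285.6 drag -0.66 lat -0.64 z -0.18
12.0 act 11.5 285.5 drag 1.97 lat -0.21 z -2.02
15.0 act 12.4 285.7 drag 7.34 lat -1.33 z -0.07
18.0 act 13.2 285.9 drag 12.35 lat -1.8 z 1.49
21.0 act 14.2 286.2 drag 16.06 lat -3.15 z 3.15
24.0 act 18.9 286.4 drag 5.95 lat 0.09 z 0.96
27.0 act 24.9 286.1 drag 6.12 lat -0.56 z 0.28
30.0 act 28.0 286.1 drag 5.47 lat -0.08 z 0.31
33.0 act 31.0 286.1 drag 5.74 lat 0.47 z 0.5
36.0 act 34.1 286.0 drag 6.15 lat -0.06 z 0.78
39.0 act 37.1 286.0 drag 5.35 lat 0.46 z 0.94
42.0 act 40.1 286.0 drag 4.43 lat -0.22 z 0.8
45.0 act 43.1 286.0 drag 5.78 lat 1.29 z 1.12
26.3583 0.20694560356757014 59.26385700702667
```

The blade is in, with about 5.5 N of steady drag. Next I'll check the red band against the pad's front edge.

```bash
python3 - <<'E'
from h import *
for n in("top","side"):
    im,d=bot.get_image(n); np.savez(n+"3.npz",im=im,d=d)
    c=im[170:230,370:470] if n=="top" else im[250:350,215:345]
    cv2.imwrite(f"pics/{n}3.png",cv2.resize(c,None,fx=5.5,fy=5.5,interpolation=cv2.INTER_CUBIC))
z=np.load("top3.npz"); im,d=z["im"],z["d"]; h=cv2.cvtColor(im,cv2.COLOR_BGR2HSV);H,S,V=[h[...,i] for i in range(3)]
for n in("top","side"):
    z=np.load(n+"3.npz"); im,d=z["im"],z["d"]; h=cv2.cvtColor(im,cv2.COLOR_BGR2HSV);H,S,V=[h[...,i].astype(int) for i in range(3)]
    w=np.zeros(H.shape,bool)
    if n=="top": w[170:230,380:440]=1
    else: w[250:330,230:330]=1
    v,u=np.where(w&((H<6)|(H>174))&(S>150)&(V>50))
    if len(v): s=(onplane(n,np.c_[u,v],.108)-mouth)@px*1000; print(n,len(v),np.percentile(s,[3,50,97]).round(1))
E
```

```text
side 29 [-12.8  -8.5  -4.6]
```

View pics/top3.png

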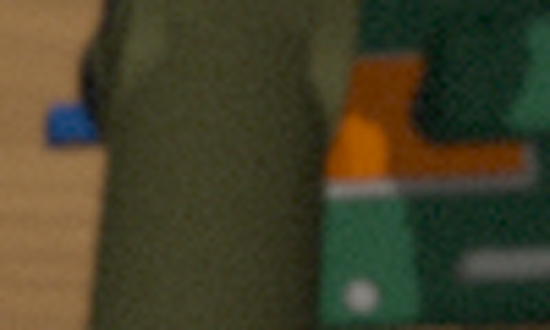

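View pics/side3.png

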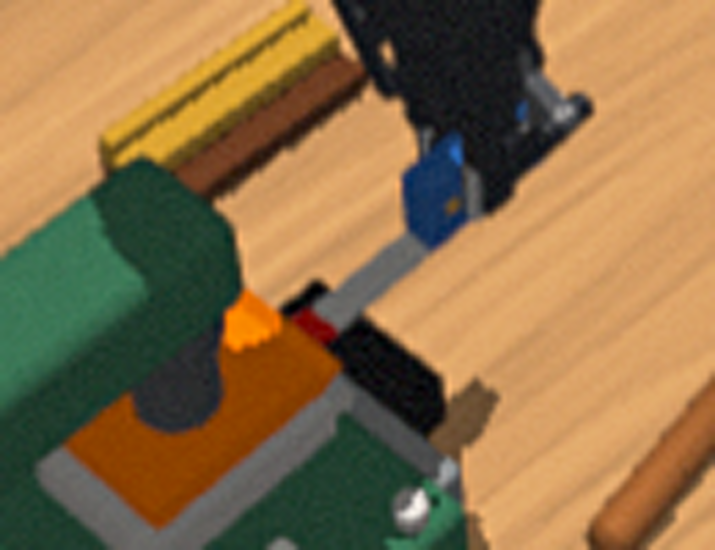

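The side crop shows the red band at (318,324) running under the pad's front edge (corner at (342,372)). About 14 mm of band is still outside, which puts the tip roughly 41 mm in. The top crop shows the blade hidden under the arm. I'll go 3 mm further to centre it, average the forces, and hand in.

```bash
python3 - <<'E'
from h import *
p=np.array(bot.get_position()); p+=px*.005; p[2]=.2855
bot.move_l(p,vel=.03); bot.sleep(.5)
f=[]
for _ in range(10): f.append(bot.get_wrist_force()); bot.sleep(.05)
f=np.mean(f,0); q=np.array(bot.get_position())
im,_=bot.get_image("side"); h=cv2.cvtColor(im,cv2.COLOR_BGR2HSV).astype(int);H,S,V=h[...,0],h[...,1],h[...,2]
w=np.zeros(H.shape,bool);w[250:330,230:330]=1
v,u=np.where(w&((H<6)|(H>174))&(S>150)&(V>50)); P=onplane("side",np.c_[u,v],.108)-mouth; py=np.array([px[1],-px[0],0])*-1
print("band s",np.percentile(P@px*1000,[3,50,97]).round(1),"lat",np.median(P@py*1000).round(1))
print(f.round(2),"drag",-f@px,((q-mouth)@px+.142)*1000,q[2],bot.get_grasp_force(),bot.get_joint_vel(),bot.get_t())
E
```

```text
band s [-9.8 -7.  -4.3] lat 2.3
[ 0.09  6.04 -0.16] drag 6.027359243247004 46.07087788933954 0.2858723766104918 59.401559829711914 [-0.00374085  0.06326433 -0.04908358  0.00666953  0.00716449  0.01471834
  0.06798456] 27.7667
```

```bash
python3 -c "
from h import *
print(bot.hand_in())"
```

```text
the job is handed in; nothing more can be done
None
```

I handed the job in at about 28 s with the drawer pushed home and the gauge still gripped. Its blade is about 44 mm into the gap with the red band at the pad's front edge, dragging at about 6 N; the judge gave no verdict.

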